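# Unstack the drive parts onto their outline pads

### The arm

A 6-joint arm with a two-finger parallel gripper is mounted at the origin on the work surface. World frame = base frame: x ahead of the robot, y to its left, z up, the work surface at z = 0. Lengths are in m, angles in rad, forces in N, time in s.
With the tool pointing down it reaches from about 0.35 to 0.775 m from the base axis. Payload 7.3 kg.
Tool frame: the origin (TCP) lies midway between the tips of the shut fingers; the grasp point (between the pads) lies 19 mm behind it (robot.tcp_to_grasp is the distance from the TCP to the grasp point, in m); z points along the fingers, y is the line along which they close (so a half turn about z gives the same grasp; the last joint's range is limited). The gripper opens to 92 mm and grips with 3 to 60 N. Pads are 19 mm wide; open, the fingers measure 130 mm over their backs; the gripper's body (75 mm by 190 mm) begins 47 mm behind the grasp point.
Start: joints at [-1.355, 0.342, 1.524, -0, 1.275, -0.146], TCP at [0.186, -0.491, 0.227] pointing down, gripper open.
Joint ranges: [-2.53, 2.53], [-0.77, 2.02], [0.04, 2.7], [-1, 4.14], [0.28, 2.66], [-3.11, 3.11]. Speed limits (rad/s): [2.57, 2.57, 3.14, 3.14, 3.14, 3.14].

### API

Orientations are given as [roll, pitch, yaw] about the fixed x, y, z axes, in that order (R = Rz(yaw) Ry(pitch) Rx(roll)).
In Python, from cell import readout, cams, ticket, robot gives the robot as it stands. The module is installed in compiled form; this text tells all that it offers.
- The arm moves only by the tool jog_arm, never from a script. Its argument "plan" is a list of rows, each a list of 5 numbers: the shift along the world's x, y, z each as a share of 0.08 m, from -1 to 1, then the turn about the world's z as a share of 90 degrees, from -1 to 1, then the opening, from -1 (shut) to 1 (fully open). A call has 1 to 12 rows; each row is the pose to reach, as a shift and turn from the pose commanded when the call began; what a row does not reach only later rows make up. A row lasts 1/10 s, in which the tool goes at most 50 mm and 8.59 degrees, less where a joint would pass 70% of its speed; a pose out of reach is approached as far as the arm can. A call with a number of a shift or a turn outside -1 to 1 is refused whole. A call with a gripper value outside its range is refused whole. The fingers move at their own pace and stop on an object; "squeeze" is the grip in N (left out, the last holds). Time passes only in rows, so rows that repeat a pose let the fingers close. It gives the time, the measured TCP pose, the force, the opening and the grip force at its end, in the units of the state.
- readout.observe(): the state, without advancing time (a new reading comes with each control period).
- cams.read_camera(name): name is "side" or "top"; returns the picture (480x640x3 uint8, blue, green, red); there is no depth.
- cams.calibration(name): a dict with "K" (3x3 intrinsics, pixels), "world_from_camera" (4x4, takes a point from camera to world coordinates). Camera axes: x right, y down, z forward; pixel columns grow to the right and rows downward; lengths in m; the calibration is good to about 2 mm. A picture is of the moment at which its call begins. calibration takes no time and is no camera call.
- ticket.hand_in(): hands the job in; it is judged then, once.
The state is a dict: "time": time; "qpos": joint angles; "qvel": joint speeds; "joint_efforts": joint torques, N m; "tool_pos": TCP position; "tool_rot": TCP orientation; "contact_force": force on the tool from outside, world axes, zero at the start; "torque": the same for the moment, N m; "opening": finger opening in m; "grip_force": force on a finger pad.
Only numpy, scipy, OpenCV 4.12 (cv2) and the standard library are available. Lean on these libraries where they do the work, as an engineer would, in place of code of your own. Each camera call takes 0.05 s, during which the arm holds its last target. There are 200 camera calls.

### The job

The stripped parts of a roller drive are piled in one stack on the bench. Take the stack apart from the top down, one part at a time (first the brass bar, then the pulley and the coupling spider in either order, the blue plate last), and set each gently, not dropped, upright as it was, centred on the foam pad that carries its own coloured outline, with the bar and the plate lying along their outlines. Leave the grease tin and the screwdriver where they are.

Things in the scene. Friction and masses are not known exactly. Their poses are not given: they have to be found in the camera images.
- bar: Solid brass clamp bar, 100 x 18 x 16 mm (x, y, z), two dark bolt holes on top; about 0.22 kg. On top of the stack, bridging the pulley and the spider, roughly along the plate's length. Origin: centre of its underside; x along its length, z up.
- pulley: Aluminium belt pulley, silver disc with a groove round its rim, diameter 48 mm, 20 mm tall, flat faces, axis vertical; about 0.09 kg. Stands on one half of the plate (which half varies, about 34 mm from the plate's centre along its length), partly covered by the bar. Origin: centre of its underside, z up.
- spider: Red rubber coupling spider, six-lobed disc, diameter 48 mm over the lobes, 20 mm tall, flat faces, axis vertical; about 0.05 kg. It can be gripped across 48 mm in any direction. Stands on the other half of the plate, partly covered by the bar. Origin: centre of its underside, z up.
- plate: Blue motor mounting plate, 130 x 60 x 14 mm (x, y, z), a dark slot at each corner; about 0.32 kg. Bottom of the stack, flat on the bench; the round parts stand on its top at z = +14 mm. Origin: centre of its underside; x along its length, z up.
- pad_bar: Fixed black foam pad, 150 x 84 x 10 mm, flat (no rim), lying on the bench; long side along its own x. Origin: centre of its underside, z up, so the top face is at z = +10 mm. Painted on its top, centred: a yellow strip 100 x 18 mm along x: the bar's place.
- pad_pulley: Fixed black foam pad, 150 x 84 x 10 mm, flat (no rim), lying on the bench; long side along its own x. Origin: centre of its underside, z up, so the top face is at z = +10 mm. Painted on its top, centred: a white round disc 48 mm across with a small black dot at its centre: the pulley's place.
- pad_spider: Fixed black foam pad, 150 x 84 x 10 mm, flat (no rim), lying on the bench; long side along its own x. Origin: centre of its underside, z up, so the top face is at z = +10 mm. Painted on its top, centred: a red six-lobed star 48 mm across: the spider's place (it may be turned any way about the vertical).
- pad_plate: Fixed black foam pad, 150 x 84 x 10 mm, flat (no rim), lying on the bench; long side along its own x. Origin: centre of its underside, z up, so the top face is at z = +10 mm. Painted on its top, centred: a blue rectangle 130 x 60 mm along x with a black slot at each corner: the plate's place.
- grease_tin: Bystander: yellow grease tin with a red lid, diameter 58 mm, 50 mm tall, standing upright, loose. Origin: centre of its underside.
- screwdriver: Bystander: screwdriver with an orange handle lying loose on the bench beyond the pads, lying roughly along world y. Origin: under its middle.
Mind the look-alikes: they are no part of the job. Of the things that look like the bar, the smaller one is meant. Of the things that look like the pulley, the larger one is meant.

How it is judged:
On the way, in this order (a step that is already met when the one before it is completed fails the run):
1. the brass bar is set down on its own pad and released (horizontal distance between bar and pad_bar below 0.012 m and z of bar in the frame of pad_bar between 0.006 and 0.014 m and angle between bar's own z axis and vertical below 0.12 rad and contact force between the fingers and bar below 0.1 N and angle between the x axis of bar and the x axis of pad_bar, either way round below 0.18 rad), for 0.2 s.
2. then the pulley and the spider, in either order, are both set down on their own pads and released (horizontal distance between pulley and pad_pulley below 0.012 m and z of pulley in the frame of pad_pulley between 0.006 and 0.014 m and angle between each of pulley, spider's own z axis and vertical below 0.12 rad and contact force between the fingers and pulley below 0.1 N and horizontal distance between spider and pad_spider below 0.012 m and z of spider in the frame of pad_spider between 0.006 and 0.014 m and contact force between the fingers and spider below 0.1 N), for 0.2 s.
3. then the plate is set down on its own pad and released (horizontal distance between plate and pad_plate below 0.012 m and z of plate in the frame of pad_plate between 0.006 and 0.014 m and angle between plate's own z axis and vertical below 0.12 rad and contact force between the fingers and plate below 0.1 N and angle between the x axis of plate and the x axis of pad_plate, either way round below 0.18 rad), for 0.2 s.
At the end, for the whole second after the job is handed in: Each part lies flat and upright (0.12 rad) on top of its own pad, within 12 mm of the pad's centre, its underside 6 to 14 mm above the pad's underside; bar and plate along the pad's length within 0.18 rad, either way round; all released and at rest (all of step 1 and all of step 2 and all of step 3 and linear speed of each of bar, pulley, spider, plate below 0.02 m/s and angular speed of each of bar, pulley, spider, plate below 0.2 rad/s); the robot touches nothing.
It fails at once if the grease tin is moved by more than 20 mm (distance of grease_tin from where it was at the start of the episode above 0.02 m).
It fails at once if the screwdriver is moved by more than 20 mm (distance of screwdriver from where it was at the start of the episode above 0.02 m).
It fails at once if a part is dropped or knocked: it moves faster than 0.6 m/s while not held by the fingers ((linear speed of bar above 0.6 m/s and contact force between the fingers and bar below 0.05 N) or (linear speed of pulley above 0.6 m/s and contact force between the fingers and pulley below 0.05 N) or (linear speed of spider above 0.6 m/s and contact force between the fingers and spider below 0.05 N) or (linear speed of plate above 0.6 m/s and contact force between the fingers and plate below 0.05 N)).
It also fails if it takes over 120 s, if anything falls off the work surface, if the arm or the gripper's body presses on something with over 40 N, if the wrist force passes 120 N, or if a joint passes its speed limit or range.

## Working session

There is one attempt and no reset: what is moved stays moved. The work goes in short steps, Python scripts to look and compute and a tool call to move; the robot and the scene stay as the last step left them, time stands still between calls to the robot, and variables do not carry over. Pictures are saved under pics/ and viewed, at most 14 in all, crops included, and the job is handed in when it is done.

Besides the shell and the picture viewer there is one more tool, called after "Request:" as a command line: name --pt "numbers of a row" for each row, then --argument value for the rest. jog_arm: Moves the arm, as the interface text tells. Shift numbers are shares of 0.08 m and turn numbers shares of 90 degrees, none past 1 either way. Its arguments: {"type":"object","properties":{"plan":{"type":"array"},"squeeze":{"type":"number"}},"required":["plan"]}

```bash
mkdir -p pics; cat > h.py <<'E'
import numpy as np, cv2
from cell import readout, cams, ticket, robot
def ray(cam,uv,z):
    c=cams.calibration(cam);K=np.array(c["K"]);T=np.array(c["world_from_camera"])
    d=T[:3,:3]@np.linalg.solve(K,[uv[0],uv[1],1.]);o=T[:3,3]
    return o+d*(z-o[2])/d[2]
def proj(cam,p):
    c=cams.calibration(cam);K=np.array(c["K"]);T=np.linalg.inv(np.array(c["world_from_camera"]))
    q=K@(T[:3,:3]@np.array(p)+T[:3,3]);return q[:2]/q[2]
E
python3 - <<'E'
from h import *
for n in("top","side"):
    cv2.imwrite(f"pics/{n}0.png",cams.read_camera(n)); c=cams.calibration(n);print(n,np.round(c["K"],1).tolist(),np.round(c["world_from_camera"],3).tolist())
s=readout.observe();print(s["tool_pos"],s["tool_rot"],s["opening"],s["time"],robot.tcp_to_grasp)
E
```

```text
top [[593.2, 0.0, 325.8], [0.0, 593.2, 230.3], [0.0, 0.0, 1.0]] [[-0.029, -0.987, 0.159, 0.314], [-0.999, 0.025, -0.027, -0.049], [0.023, -0.159, -0.987, 1.237], [0.0, 0.0, 0.0, 1.0]]
side [[521.6, 0.0, 326.6], [0.0, 521.6, 240.9], [0.0, 0.0, 1.0]] [[0.969, -0.174, 0.176, 0.307], [-0.246, -0.617, 0.747, -0.913], [-0.021, -0.767, -0.641, 0.788], [0.0, 0.0, 0.0, 1.0]]
[ 0.18577926 -0.49064668  0.22611997] [-3.14024227e+00 -2.13402313e-04  3.61798650e-01] 0.09210214206080182 0.1 0.0188
```

View pics/top0.png

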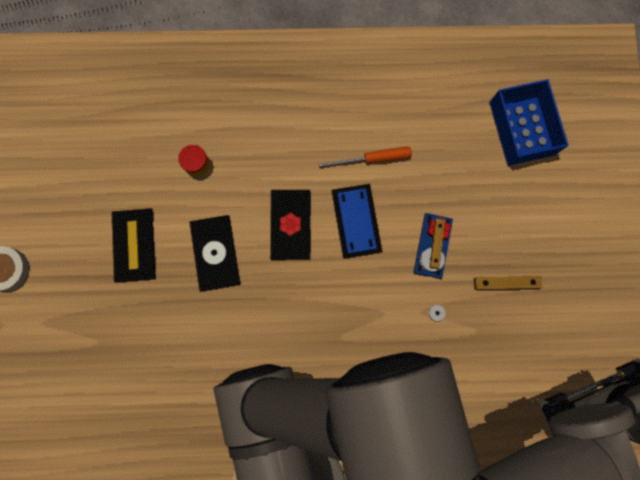

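View pics/side0.png

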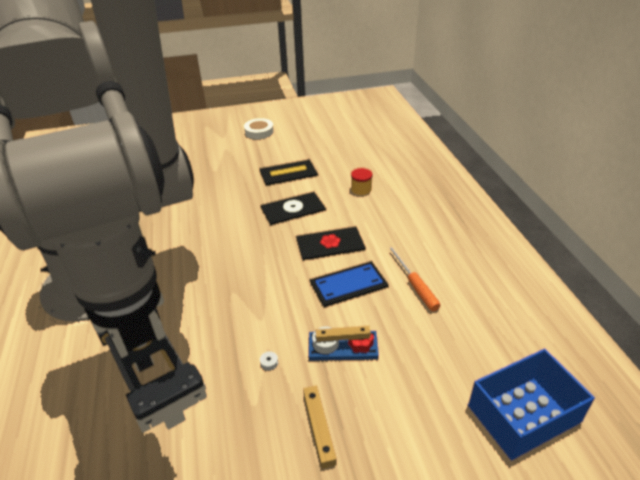

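Look-alikes in the top view:
- **Bar:** the stack's bar at (437,243), against the loose longer bar at (508,283) and the painted strip at (132,245).
- **Pulley:** the stack's disc at (432,260), against the small one at (437,313) and the painted disc at (214,252).
- **Spider:** (440,228), against the painted star at (290,224).
- **Plate:** (433,246), against the painted rectangle at (357,221).

By the description I choose the parts in the stack. Next I measure, with a close crop to check.

```bash
cat >> h.py <<'E'
def mask(im,k):
    h=cv2.cvtColor(im,cv2.COLOR_BGR2HSV);H,S,V=[h[...,i].astype(int) for i in range(3)]
    return {"yel":(H>15)&(H<32)&(S>185)&(V>70),"blk":(V<45),"red":((H<6)|(H>172))&(S>150)&(V>90),
     "blue":(H>100)&(H<125)&(S>130)&(V>50),"wht":(S<45)&(V>120)}[k].astype(np.uint8)
def blob(im,k,roi,cam,z,fill=False):
    x0,y0,x1,y1=roi;m=np.zeros(im.shape[:2],np.uint8);m[y0:y1,x0:x1]=mask(im,k)[y0:y1,x0:x1]
    cs=cv2.findContours(m,cv2.RETR_EXTERNAL,cv2.CHAIN_APPROX_NONE)[0]
    c=max(cs,key=cv2.contourArea)[:,0,:]
    P=np.array([ray(cam,p,z)[:2] for p in c]).astype(np.float32)
    (cx,cy),(w,h),_=r=cv2.minAreaRect(P*1000);B=cv2.boxPoints(r)
    e=max((B[1]-B[0],B[2]-B[1]),key=np.linalg.norm);a=np.degrees(np.arctan2(e[1],e[0]))
    a=(a+90)%180-90
    print(cam,k,"rect c",round(cx,1),round(cy,1),"size",round(max(w,h),1),round(min(w,h),1),"ang",round(a,1),"circ",np.round(cv2.minEnclosingCircle(P*1000)[0],1))
E
python3 - <<'E'
from h import *
t=cv2.imread("pics/top0.png");s=cv2.imread("pics/side0.png")
print("pads bar,pulley,spider,plate: outlines then black")
blob(t,"yel",(110,205,157,285),"top",.01);blob(t,"blk",(100,200,165,290),"top",.01)
blob(t,"wht",(190,230,240,275),"top",.01);blob(t,"blk",(180,205,250,300),"top",.01)
blob(t,"red",(270,200,312,250),"top",.01);blob(t,"blk",(260,180,318,270),"top",.01)
blob(t,"blue",(330,180,385,265),"top",.01);
print("stack bar, plate");blob(t,"yel",(425,210,450,275),"top",.05);blob(t,"blue",(405,205,460,285),"top",.014)
print("tin");blob(t,"red",(170,140,215,180),"top",.05)
print("side")
blob(s,"yel",(265,160,312,180),"side",.01);blob(s,"wht",(275,195,312,220),"side",.01);blob(s,"red",(310,230,350,252),"side",.01);blob(s,"blue",(310,260,390,302),"side",.01)
blob(s,"yel",(310,322,375,343),"side",.05);blob(s,"blue",(300,325,385,365),"side",.014)
a=cv2.resize(t[195:295,385:485],(400,400),interpolation=cv2.INTER_CUBIC)
b=cv2.resize(s[300:400,290:390],(400,400),interpolation=cv2.INTER_CUBIC)
cv2.imwrite("pics/c1.png",np.hstack([a,b]))
E
```

```text
pads bar,pulley,spider,plate: outlines then black
top yel rect c 492.2 318.2 size 102.0 20.4 ang 3.5 circ [492.2 317.7]
top blk rect c 491.2 316.2 size 147.3 83.0 ang 3.4 circ [491.4 316. ]
top wht rect c 471.9 149.5 size 46.2 45.5 ang -0.1 circ [471.5 150.2]
top blk rect c 470.7 148.7 size 147.0 82.0 ang 8.6 circ [470.3 148.8]
top red rect c 528.1 -9.1 size 44.7 41.9 ang -1.2 circ [527.7  -8.8]
top blk rect c 525.5 -8.9 size 144.6 79.9 ang -1.4 circ [525.9  -9.8]
top blue rect c 532.1 -148.9 size 132.7 62.8 ang 7.8 circ [ 531.9 -148.9]
stack bar, plate
top yel rect c 479.8 -309.1 size 84.3 16.6 ang -8.6 circ [ 479.9 -308. ]
top blue rect c 473.8 -306.5 size 126.9 56.6 ang -13.6 circ [ 473.7 -305.6]
tin
top red rect c 663.9 188.4 size 53.5 53.3 ang 0.2 circ [663.6 188.5]
sideTraceback (most recent call last):
  File "<stdin>", line 11, in <module>
  File "h.py", line 17, in blob
    c=max(cs,key=cv2.contourArea)[:,0,:]
      ~~~^^^^^^^^^^^^^^^^^^^^^^^^
ValueError: max() iterable argument is empty
```

```bash
sed -i 's/(S>185)&(V>70)/(S>130)\&(V>70)/' h.py
python3 - <<'E'
from h import *
t=cv2.imread("pics/top0.png");s=cv2.imread("pics/side0.png")
a=cv2.resize(t[195:295,385:485],(400,400),interpolation=cv2.INTER_CUBIC)
b=cv2.resize(s[300:400,290:390],(400,400),interpolation=cv2.INTER_CUBIC)
cv2.imwrite("pics/c1.png",np.hstack([a,b]))
h=cv2.cvtColor(t,cv2.COLOR_BGR2HSV);print("bar col437",[h[y,437].tolist() for y in range(216,274,3)])
blob(t,"yel",(425,216,450,274),"top",.05)
hs=cv2.cvtColor(s,cv2.COLOR_BGR2HSV);print(hs[332,340],hs[171,288],hs[206,293-6],hs[170,250])
for a in (("yel",(265,160,312,180),.01),("wht",(280,198,306,215),.01),("red",(310,230,350,252),.01),("blue",(310,260,390,302),.01),("yel",(312,324,373,341),.05),("blue",(300,325,385,365),.014)):
    try: blob(s,a[0],a[1],"side",a[2])
    except ValueError: print("none",a)
E
```

```text
bar col437 [[108, 152, 87], [17, 154, 121], [18, 192, 130], [18, 188, 106], [19, 197, 132], [19, 194, 134], [18, 195, 131], [18, 191, 136], [18, 191, 135], [17, 179, 135], [18, 191, 132], [19, 191, 132], [19, 187, 132], [18, 189, 132], [17, 178, 113], [18, 165, 68], [18, 184, 133], [18, 180, 105], [38, 16, 65], [113, 127, 36]]
top yel rect c 473.4 -307.7 size 99.3 17.9 ang -10.5 circ [ 473.6 -306.6]
[ 19 149 205] [ 22 170 208] [ 28  19 243] [ 18 105 225]
side yel rect c 493.8 322.2 size 105.2 32.6 ang 2.3 circ [493.8 321.6]
side wht rect c 471.7 151.6 size 52.6 48.5 ang 77.8 circ [471.4 152.8]
side red rect c 528.5 -8.5 size 50.8 46.7 ang 74.6 circ [528.1  -7.7]
side blue rect c 532.8 -148.3 size 134.2 65.7 ang 7.9 circ [ 532.7 -147.6]
side yel rect c 474.5 -314.4 size 95.9 26.7 ang -10.9 circ [ 474.7 -311.7]
side blue rect c 472.3 -319.4 size 123.6 46.6 ang -15.2 circ [ 472.  -318.1]
```

View pics/c1.png

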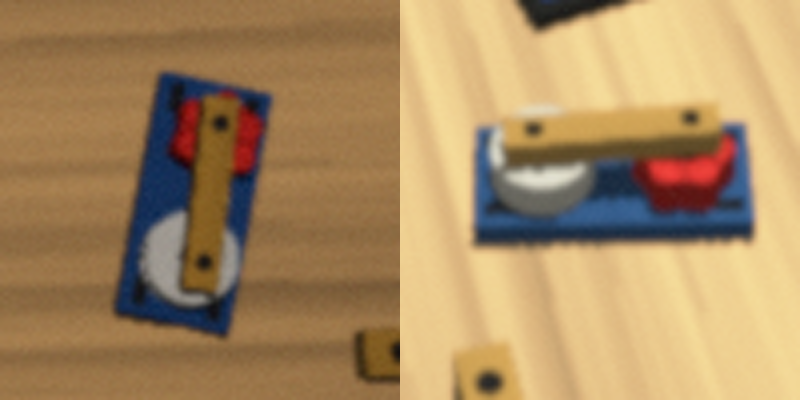

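The crop shows the short brass bar on the pulley (lower left, about px (432,260)) and the spider (upper right, about px (440,228)), all on the blue plate. The choice holds. Bar centre is about (473,-308) mm at -10.5°, so I move above it.

Request:
jog_arm --pt "0.9 0.57 -0.35 -0.347 0" --pt "0.9 0.57 -0.35 -0.347 0" --pt "0.9 0.57 -0.35 -0.347 0" --pt "0.9 0.57 -0.35 -0.347 0" --squeeze 20

```text
time: 0.5
tool_pos: [0.2588, -0.4441, 0.1979]
tool_rot: [-3.14, 0.001, -0.187]
contact_force: [-1.3, 0.1, 0.0]
opening: 0.0643
grip_force: 0.0
```

Request:
jog_arm --pt "0.9 0.57 -0.35 0 0" --pt "0.9 0.57 -0.35 0 0"

```text
time: 0.7
tool_pos: [0.3305, -0.3991, 0.17]
tool_rot: [-3.141, -0.0, -0.186]
contact_force: [-0.3, 0.8, -0.0]
opening: 0.0491
grip_force: 0.0
```

Request:
jog_arm --pt "0.9 0.57 -0.35 0 0" --pt "0.9 0.57 -0.35 0 0"

```text
time: 0.9
tool_pos: [0.4032, -0.3526, 0.1417]
tool_rot: [-3.141, 0.001, -0.183]
contact_force: [0.2, -1.2, 0.1]
opening: 0.0464
grip_force: 0.0
```

Request:
jog_arm --pt "0.9 0.57 -0.35 0 0" --pt "0.9 0.57 -0.35 0 0" --pt "0.9 0.57 -0.35 0 0" --pt "0.9 0.57 -0.35 0 0"

```text
time: 1.3
tool_pos: [0.4739, -0.3078, 0.114]
tool_rot: [-3.141, 0.002, -0.181]
contact_force: [-1.1, 0.1, 0.2]
opening: 0.0457
grip_force: 0.0
```

Request:
jog_arm --pt "0 0 -0.4 0 0" --pt "0 0 -0.7 0 0" --pt "0 0 -0.95 0 0" --pt "0 0 -0.95 0 0" --pt "0 0 -0.95 0 -1" --pt "0 0 -0.95 0 -1" --pt "0 0 -0.95 0 -1" --pt "0 0 -0.95 0 -1" --pt "0 0 -0.95 0 -1" --pt "0 0 -0.95 0 -1"

```text
time: 2.3
tool_pos: [0.4742, -0.309, 0.0397]
tool_rot: [3.14, -0.001, -0.183]
contact_force: [-1.0, 0.7, 6.8]
opening: 0.0179
grip_force: 20.0
```

Request:
jog_arm --pt "0 0 0.1 0 -1" --pt "0 0 0.3 0 -1" --pt "0 0 0.6 0 -1" --pt "0 0 0.95 0 -1" --pt "0 0 0.95 0 -1"

```text
time: 2.8
tool_pos: [0.4756, -0.3098, 0.1184]
tool_rot: [3.138, -0.006, -0.183]
contact_force: [1.1, -0.5, -1.5]
opening: 0.0179
grip_force: 20.0
```

```bash
python3 - <<'E'
from h import *
t=cams.read_camera("top");s=cams.read_camera("side")
a=cv2.resize(t[195:295,385:485],(400,400));b=cv2.resize(s[270:370,290:390],(400,400))
cv2.imwrite("pics/c2.png",np.hstack([a,b]))
E
```

```text
(no output)
```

View pics/c2.png

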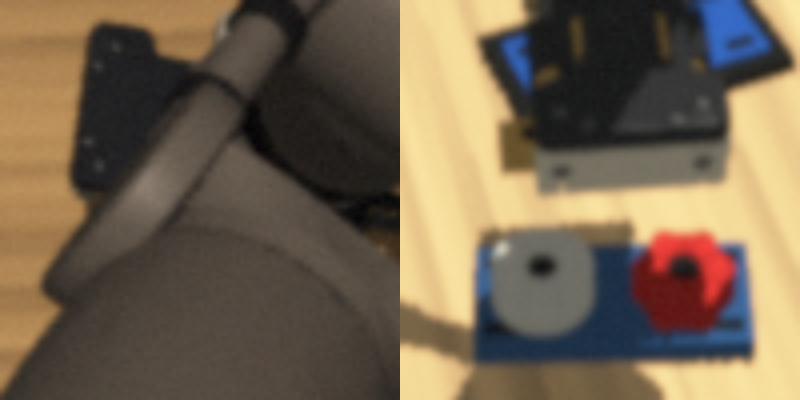

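The bar is held clear, and the pulley (grey disc, left) and spider (red, right) still stand on the plate. I carry the bar over to its pad.

Request:
jog_arm --pt "0 0.5 0 0.05 -1" --pt "0 0.98 0 0.15 -1" --pt "0 0.98 0 0.156 -1"

```text
time: 3.2
tool_pos: [0.472, -0.2253, 0.1127]
tool_rot: [-3.137, 0.005, 0.069]
contact_force: [-0.4, -1.3, -2.8]
opening: 0.0176
grip_force: 20.0
```

Request:
jog_arm --pt "0 0.5 0 0 -1" --pt "0 0.98 0 0 -1"

```text
time: 3.4
tool_pos: [0.4731, -0.1512, 0.1133]
tool_rot: [-3.141, 0.002, 0.059]
contact_force: [-0.1, 0.1, -2.1]
opening: 0.0177
grip_force: 20.0
```

Request:
jog_arm --pt "0 0.5 0 0 -1" --pt "0 0.98 0 0 -1"

```text
time: 3.6
tool_pos: [0.473, -0.0721, 0.1134]
tool_rot: [-3.141, 0.002, 0.06]
contact_force: [0.5, -0.7, -2.0]
opening: 0.018
grip_force: 20.0
```

Request:
jog_arm --pt "0 0.5 0 0 -1" --pt "0 0.98 0 0 -1"

```text
time: 3.8
tool_pos: [0.473, 0.0063, 0.1135]
tool_rot: [-3.141, 0.002, 0.061]
contact_force: [0.6, 0.2, -2.0]
opening: 0.018
grip_force: 20.0
```

Request:
jog_arm --pt "0 0.5 0 0 -1" --pt "0 0.98 0 0 -1"

```text
time: 4.0
tool_pos: [0.4731, 0.0847, 0.1135]
tool_rot: [3.142, 0.002, 0.061]
contact_force: [0.6, -0.7, -1.9]
opening: 0.0178
grip_force: 20.0
```

Request:
jog_arm --pt "0 0.5 0 0 -1" --pt "0 0.98 0 0 -1"

```text
time: 4.2
tool_pos: [0.4732, 0.163, 0.1134]
tool_rot: [3.141, 0.002, 0.061]
contact_force: [0.4, -0.3, -2.0]
opening: 0.0179
grip_force: 20.0
```

Request:
jog_arm --pt "0 0.5 0 0 -1" --pt "0 0.98 0 0 -1"

```text
time: 4.4
tool_pos: [0.4732, 0.2414, 0.1133]
tool_rot: [3.141, 0.002, 0.061]
contact_force: [0.5, -1.3, -2.4]
opening: 0.0175
grip_force: 20.0
```

Request:
jog_arm --pt "0.12 0.5 0 0 -1" --pt "0.22 0.98 0 0 -1" --pt "0.22 0.98 0 0 -1" --pt "0.22 0.98 0 0 -1" --pt "0.22 0.98 0 0 -1"

```text
time: 4.9
tool_pos: [0.4909, 0.3173, 0.1136]
tool_rot: [3.14, 0.002, 0.061]
contact_force: [-0.2, -0.1, -2.6]
opening: 0.0177
grip_force: 20.0
```

```bash
python3 - <<'E'
from h import *
t=cams.read_camera("top");s=cams.read_camera("side")
cv2.imwrite("pics/top3.png",t);cv2.imwrite("pics/side3.png",s)
o=readout.observe();print(o["tool_pos"],o["tool_rot"])
a=t[190:290,70:170];b=s[110:210,230:330]
cv2.imwrite("pics/c3.png",cv2.resize(np.hstack([a,b]),(800,400)))
E
```

```text
[0.49133766 0.31719952 0.11433144] [3.14081819e+00 1.10668216e-03 6.01502911e-02]
```

View pics/c3.png

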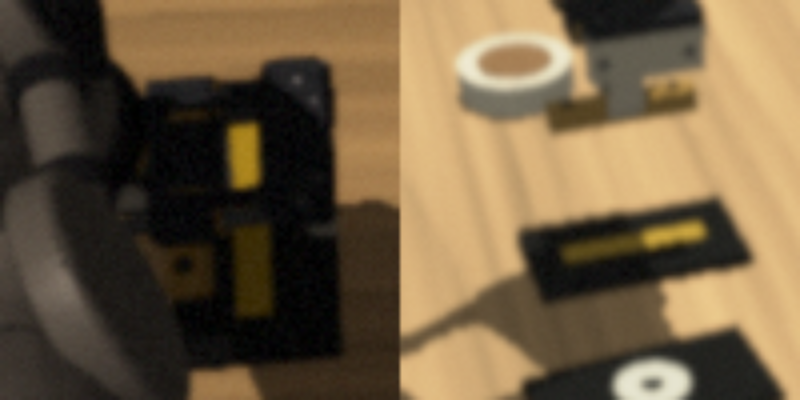

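The bar is level in the fingers above its yellow strip, so I lower it slowly.

Request:
jog_arm --pt "0 0 -0.3 0 -1" --pt "0 0 -0.7 0 -1" --pt "0 0 -0.9 0 -1" --pt "0 0 -1 0 -1" --pt "0 0 -1 0 -1"

```text
time: 5.5
tool_pos: [0.4912, 0.3177, 0.034]
tool_rot: [3.141, 0.002, 0.061]
contact_force: [-0.3, -0.2, -3.0]
opening: 0.0178
grip_force: 20.0
```

Request:
jog_arm --pt "0.01 0.01 -0.08 0 -1" --pt "0.01 0.01 -0.14 0 -1" --pt "0.01 0.01 -0.18 0 -1" --pt "0.01 0.01 -0.21 0 -1" --pt "0.01 0.01 -0.21 0 -1"

```text
time: 6.0
tool_pos: [0.4921, 0.3193, 0.0177]
tool_rot: [3.141, 0.0, 0.062]
contact_force: [-0.2, -0.7, -2.2]
opening: 0.0176
grip_force: 20.0
```

Request:
jog_arm --pt "0 0 -0.015 0 -1" --pt "0 0 -0.025 0 -1" --pt "0 0 -0.025 0 -1"

```text
time: 6.3
tool_pos: [0.4922, 0.3194, 0.0159]
tool_rot: [3.141, 0.0, 0.062]
contact_force: [-0.0, 0.1, -2.9]
opening: 0.0177
grip_force: 20.0
```

Request:
jog_arm --pt "0 0 -0.012 0 -1" --pt "0 0 -0.024 0 -1" --pt "0 0 -0.024 0 -1"

```text
time: 6.6
tool_pos: [0.4924, 0.3195, 0.0157]
tool_rot: [-3.141, -0.001, 0.062]
contact_force: [-4.7, -1.7, 11.4]
opening: 0.0175
grip_force: 20.0
```

Contact felt. Release, retreat upwards, and measure the stack.

Request:
jog_arm --pt "0 0 0 0 -0.6" --pt "0 0 0 0 -0.3" --pt "0 0 0 0 0" --pt "0 0 0 0 0" --pt "0 0 0.2 0 0" --pt "0 0 0.6 0 0" --pt "0 0 1 0 0" --pt "0 0 1 0 0"

```text
time: 7.4
tool_pos: [0.4948, 0.3207, 0.0984]
tool_rot: [-3.138, -0.008, 0.062]
contact_force: [1.2, 0.4, -0.5]
opening: 0.0456
grip_force: 0.0
```

```bash
python3 - <<'E'
from h import *
t=cams.read_camera("top");s=cams.read_camera("side")
blob(t,"blue",(405,205,460,285),"top",.014);blob(s,"blue",(300,325,385,365),"side",.014)
blob(t,"wht",(410,240,455,278),"top",.034);blob(t,"red",(420,212,460,245),"top",.034)
blob(t,"yel",(110,205,157,285),"top",.026)
blob(s,"yel",(262,160,315,180),"side",.026)
a=t[195:295,385:485];b=s[110:210,230:330]
cv2.imwrite("pics/c4.png",cv2.resize(np.hstack([a,b]),(800,400)))
E
```

```text
top blue rect c 473.7 -306.6 size 126.9 56.5 ang -14.0 circ [ 473.7 -305.6]
side blue rect c 473.9 -313.6 size 123.6 58.7 ang -15.2 circ [ 472.3 -317.1]
top wht rect c 443.5 -299.4 size 45.9 45.9 ang 42.5 circ [ 443.3 -299.8]
top red rect c 506.3 -317.5 size 44.9 42.0 ang 42.7 circ [ 506.1 -317.2]
top yel rect c 564.1 334.5 size 53.3 16.8 ang 88.6 circ [565.5 334.5]
side yel rect c 492.6 309.6 size 102.0 42.2 ang 2.1 circ [492.8 309.1]
```

View pics/c4.png

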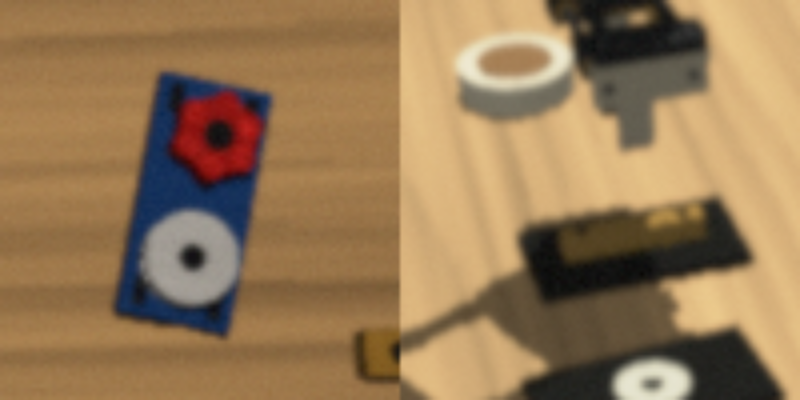

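The bar lies on its strip. The spider (top) and pulley (bottom) are both clear on the plate. Next the pulley, at (443,-300) mm.

Request:
jog_arm --pt "0 -0.2 0.3 0 0" --pt "-0.2 -0.7 0.4 -0.1 0.5" --pt "-0.3 -0.967 0.4 -0.195 1" --pt "-0.3 -0.967 0.4 -0.195 1"

```text
time: 7.9
tool_pos: [0.4665, 0.2396, 0.1248]
tool_rot: [3.139, 0.003, -0.25]
contact_force: [0.1, 0.4, -0.3]
opening: 0.0652
grip_force: 0.0
```

Request:
jog_arm --pt "-0.15 -0.5 0 0 1" --pt "-0.31 -0.967 0 0 1"

```text
time: 8.1
tool_pos: [0.4429, 0.1644, 0.1247]
tool_rot: [3.141, 0.001, -0.241]
contact_force: [0.6, 0.3, -0.7]
opening: 0.0813
grip_force: 0.0
```

Request:
jog_arm --pt "0 -0.5 0 0 1" --pt "0 -0.967 0 0 1"

```text
time: 8.3
tool_pos: [0.4429, 0.0865, 0.125]
tool_rot: [3.141, 0.002, -0.241]
contact_force: [-0.4, -0.4, -0.3]
opening: 0.0916
grip_force: 0.0
```

Request:
jog_arm --pt "0 -0.5 0 0 1" --pt "0 -0.967 0 0 1"

```text
time: 8.5
tool_pos: [0.4432, 0.0089, 0.125]
tool_rot: [3.142, 0.002, -0.242]
contact_force: [-0.4, -0.4, -0.0]
opening: 0.0915
grip_force: 0.0
```

Request:
jog_arm --pt "0 -0.5 0 0 1" --pt "0 -0.967 0 0 1"

```text
time: 8.7
tool_pos: [0.4434, -0.0686, 0.125]
tool_rot: [-3.141, 0.002, -0.242]
contact_force: [0.8, 0.7, 0.0]
opening: 0.0918
grip_force: 0.0
```

Request:
jog_arm --pt "0 -0.5 0 0 1" --pt "0 -0.967 0 0 1"

```text
time: 8.9
tool_pos: [0.4434, -0.146, 0.1249]
tool_rot: [-3.141, 0.002, -0.242]
contact_force: [0.9, -0.4, -0.5]
opening: 0.0916
grip_force: 0.0
```

Request:
jog_arm --pt "0 -0.5 0 0 1" --pt "0 -0.967 0 0 1"

```text
time: 9.1
tool_pos: [0.4435, -0.2235, 0.1248]
tool_rot: [-3.141, 0.002, -0.242]
contact_force: [1.4, 0.0, 0.5]
opening: 0.0921
grip_force: 0.0
```

Request:
jog_arm --pt "0 -0.5 0 0 1" --pt "0 -0.967 0 0 1" --pt "0 -0.967 0 0 1" --pt "0 -0.967 0 0 1"

```text
time: 9.5
tool_pos: [0.4432, -0.2993, 0.1245]
tool_rot: [-3.14, 0.002, -0.244]
contact_force: [-0.1, 0.6, -0.6]
opening: 0.092
grip_force: 0.0
```

```bash
python3 - <<'E'
from h import *
t=cams.read_camera("top")
blob(t,"yel",(110,205,157,285),"top",.026)
E
```

```text
top yel rect c 492.1 319.1 size 101.6 24.6 ang 0.0 circ [492.1 316.1]
```

The bar is confirmed at (492,319). Lower onto the pulley.

Request:
jog_arm --pt "0 0 -0.5 0 1" --pt "0 0 -1 0 1" --pt "0 0 -1 0 1"

```text
time: 9.85
tool_pos: [0.4409, -0.2953, 0.0415]
tool_rot: [-3.136, 0.01, -0.242]
contact_force: [0.2, 0.8, 0.1]
opening: 0.0916
grip_force: 0.0
```

Request:
jog_arm --pt "0 0 -0.2 0 1" --pt "0 0 -0.31 0 1" --pt "0 0 -0.31 0 1" --pt "0 0 -0.31 0 0" --pt "0 0 -0.31 0 -1" --pt "0 0 -0.31 0 -1" --pt "0 0 -0.31 0 -1" --pt "0 0 -0.31 0 -1" --pt "0 0 -0.31 0 -1"

```text
time: 10.75
tool_pos: [0.4434, -0.2996, 0.0213]
tool_rot: [3.141, -0.0, -0.245]
contact_force: [-0.9, -1.4, -0.1]
opening: 0.0482
grip_force: 0.4
```

Request:
jog_arm --pt "0 0 0 0 -1" --pt "0 0 0 0 -1" --pt "0 0 0 0 -1"

```text
time: 11.05
tool_pos: [0.4435, -0.2996, 0.0213]
tool_rot: [3.141, -0.0, -0.245]
contact_force: [-0.1, -0.2, 1.4]
opening: 0.0468
grip_force: 20.0
```

Request:
jog_arm --pt "0 0 0.1 0 -1" --pt "0 0 0.3 0 -1" --pt "0 0 0.6 0 -1" --pt "0 0 1 0 -1" --pt "0 0 1 0 -1"

```text
time: 11.55
tool_pos: [0.4454, -0.3011, 0.1055]
tool_rot: [3.138, -0.007, -0.244]
contact_force: [-0.2, -0.4, -0.3]
opening: 0.047
grip_force: 20.0
```

Request:
jog_arm --pt "0.1 0.4 0 0 -1" --pt "0.35 0.937 0 0 -1"

```text
time: 11.75
tool_pos: [0.4706, -0.2251, 0.1012]
tool_rot: [3.141, 0.0, -0.248]
contact_force: [1.7, 0.3, -0.4]
opening: 0.0469
grip_force: 20.0
```

Request:
jog_arm --pt "0 0.5 0 0 -1" --pt "0 0.937 0 0 -1"

```text
time: 11.95
tool_pos: [0.4711, -0.1475, 0.1008]
tool_rot: [-3.141, 0.001, -0.244]
contact_force: [1.1, 0.4, -1.8]
opening: 0.0471
grip_force: 20.0
```

Request:
jog_arm --pt "0 0.5 0 0 -1" --pt "0 0.937 0 0 -1"

```text
time: 12.15
tool_pos: [0.4708, -0.0727, 0.1009]
tool_rot: [-3.141, 0.001, -0.244]
contact_force: [-0.8, 0.5, -0.7]
opening: 0.047
grip_force: 20.0
```

Request:
jog_arm --pt "0 0.5 0 0 -1" --pt "0 0.937 0 0 -1"

```text
time: 12.35
tool_pos: [0.4708, 0.0022, 0.101]
tool_rot: [-3.142, 0.001, -0.244]
contact_force: [1.5, 0.1, -1.4]
opening: 0.047
grip_force: 20.0
```

Request:
jog_arm --pt "0 0.5 0 0 -1" --pt "0 0.937 0 0 -1"

```text
time: 12.55
tool_pos: [0.4708, 0.0771, 0.101]
tool_rot: [3.142, 0.001, -0.244]
contact_force: [-0.2, -0.2, 0.3]
opening: 0.0468
grip_force: 20.0
```

Request:
jog_arm --pt "0 0.5 0 0 -1" --pt "0 0.937 0 0 -1" --pt "0 0.937 0 0 -1" --pt "0 0.937 0 0 -1" --pt "0 0.937 0 0 -1"

```text
time: 13.05
tool_pos: [0.4712, 0.1495, 0.101]
tool_rot: [3.141, 0.001, -0.245]
contact_force: [0.2, -0.4, -1.0]
opening: 0.0468
grip_force: 20.0
```

```bash
python3 - <<'E'
from h import *
t=cams.read_camera("top");s=cams.read_camera("side")
blob(t,"red",(420,212,460,245),"top",.034);blob(t,"blue",(405,205,460,285),"top",.014)
a=t[195:295,165:265];b=s[130:230,240:340]
cv2.imwrite("pics/c5.png",cv2.resize(np.hstack([a,b]),(800,400)))
E
```

```text
top red rect c 506.4 -317.6 size 44.9 42.0 ang 42.4 circ [ 506.7 -317.1]
top blue rect c 473.9 -306.6 size 126.6 56.8 ang -13.6 circ [ 473.7 -305.6]
```

View pics/c5.png

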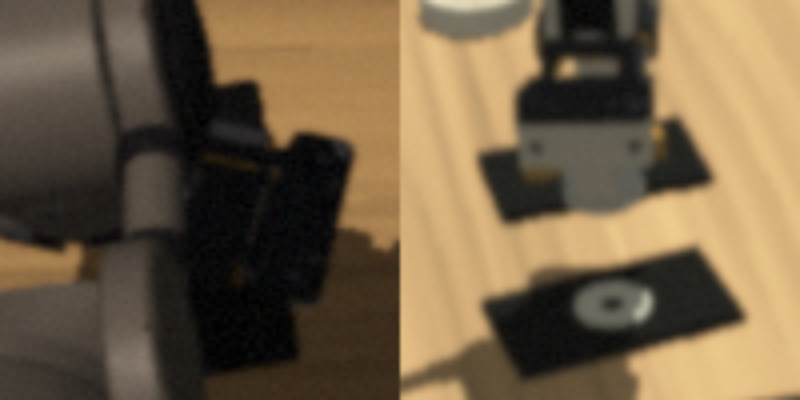

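The pulley is held above the white disc. Lower, feel for contact.

Request:
jog_arm --pt "0 0 -0.3 0 -1" --pt "0 0 -0.6 0 -1" --pt "0 0 -0.85 0 -1" --pt "0 0 -0.95 0 -1" --pt "0 0 -1 0 -1" --pt "0 0 -1 0 -1"

```text
time: 13.75
tool_pos: [0.4717, 0.1499, 0.0214]
tool_rot: [3.142, -0.0, -0.245]
contact_force: [0.0, -0.7, -1.1]
opening: 0.0467
grip_force: 20.0
```

Request:
jog_arm --pt "0 0 -0.02 0 -1" --pt "0 0 -0.04 0 -1" --pt "0 0 -0.05 0 -1" --pt "0 0 -0.05 0 -1"

```text
time: 14.15
tool_pos: [0.4715, 0.1503, 0.0174]
tool_rot: [-3.142, -0.0, -0.244]
contact_force: [-0.5, 0.0, -1.3]
opening: 0.0465
grip_force: 20.0
```

Request:
jog_arm --pt "0 0 -0.01 0 -1" --pt "0 0 -0.02 0 -1" --pt "0 0 -0.02 0 -1"

```text
time: 14.45
tool_pos: [0.4717, 0.1503, 0.0171]
tool_rot: [-3.141, -0.001, -0.244]
contact_force: [-4.7, -0.8, 14.4]
opening: 0.047
grip_force: 20.0
```

Request:
jog_arm --pt "0 0 0 0 0.2" --pt "0 0 0 0 0.4" --pt "0 0 0 0 1" --pt "0 0 0 0 1" --pt "0 0 0 0 1" --pt "0 0 0 0 1" --pt "0 0 0.3 0 1" --pt "0 0 0.7 0 1" --pt "0 0 1 0 1"

```text
time: 15.35
tool_pos: [0.4717, 0.1503, 0.0969]
tool_rot: [-3.141, -0.001, -0.245]
contact_force: [0.2, 0.3, 0.3]
opening: 0.0917
grip_force: 0.0
```

Request:
jog_arm --pt "0.2 -0.5 0 0 1" --pt "0.43 -0.974 0 0 1"

```text
time: 15.55
tool_pos: [0.5063, 0.0722, 0.0967]
tool_rot: [-3.141, -0.002, -0.242]
contact_force: [0.4, 0.1, -0.4]
opening: 0.0918
grip_force: 0.0
```

Request:
jog_arm --pt "0 -0.5 0 0 1" --pt "0 -0.974 0 0 1"

```text
time: 15.75
tool_pos: [0.5061, -0.0072, 0.0956]
tool_rot: [3.141, -0.0, -0.244]
contact_force: [-0.2, -0.1, -0.6]
opening: 0.0918
grip_force: 0.0
```

Request:
jog_arm --pt "0 -0.5 0 0 1" --pt "0 -0.974 0 0 1"

```text
time: 15.95
tool_pos: [0.5056, -0.0852, 0.0956]
tool_rot: [3.141, 0.0, -0.245]
contact_force: [0.9, -0.2, 0.7]
opening: 0.092
grip_force: 0.0
```

Request:
jog_arm --pt "0 -0.5 0 0 1" --pt "0 -0.974 0 0 1"

```text
time: 16.15
tool_pos: [0.5056, -0.1632, 0.0956]
tool_rot: [3.142, 0.0, -0.245]
contact_force: [-0.0, -0.1, 0.1]
opening: 0.092
grip_force: 0.0
```

Request:
jog_arm --pt "0 -0.5 0 0 1" --pt "0 -0.974 0 0 1"

```text
time: 16.35
tool_pos: [0.5056, -0.2411, 0.0955]
tool_rot: [3.142, 0.0, -0.245]
contact_force: [0.2, -0.3, 0.5]
opening: 0.0916
grip_force: 0.0
```

Request:
jog_arm --pt "0 -0.5 0 0 1" --pt "0 -0.974 0 0 1" --pt "0 -0.974 0 0 1" --pt "0 -0.974 0 0 1"

```text
time: 16.75
tool_pos: [0.5053, -0.3177, 0.0951]
tool_rot: [-3.141, 0.001, -0.246]
contact_force: [0.2, -0.7, -0.1]
opening: 0.092
grip_force: 0.0
```

```bash
python3 - <<'E'
from h import *
t=cams.read_camera("top")
blob(t,"wht",(190,225,245,280),"top",.03)
cv2.imwrite("pics/c6.png",cv2.resize(t[195:295,100:300],(800,400)))
E
```

```text
top wht rect c 471.1 150.8 size 47.1 46.9 ang -45.5 circ [470.9 150. ]
```

View pics/c6.png

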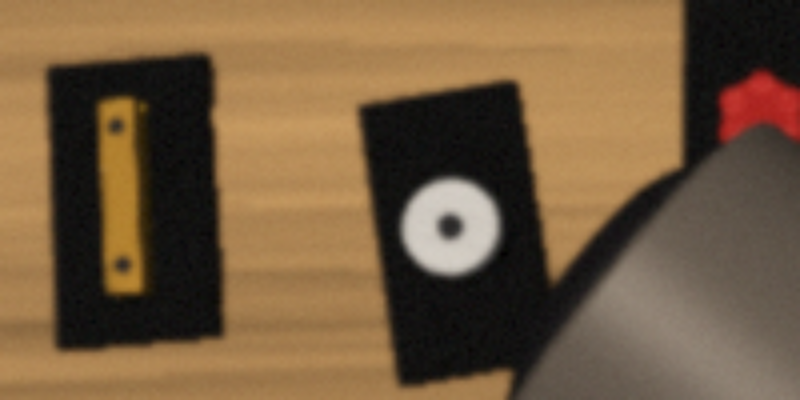

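The bar and pulley both lie on their pads. Now lower onto the spider.

Request:
jog_arm --pt "0.01 0 -0.4 0 1" --pt "0.01 0 -0.8 0 1" --pt "0.01 0 -0.92 0 1" --pt "0.01 0 -0.92 0 1" --pt "0.01 0 -0.92 0 0.2" --pt "0.01 0 -0.92 0 -1" --pt "0.01 0 -0.92 0 -1" --pt "0.01 0 -0.92 0 -1" --pt "0.01 0 -0.92 0 -1" --pt "0.01 0 -0.92 0 -1" --pt "0.01 0 -0.92 0 -1" --pt "0.01 0 -0.92 0 -1" --squeeze 12

```text
time: 18.0
tool_pos: [0.5067, -0.3174, 0.0222]
tool_rot: [3.141, -0.0, -0.245]
contact_force: [-0.5, 0.3, 3.3]
opening: 0.0474
grip_force: 12.0
```

Request:
jog_arm --pt "0 0 0.1 0 -1" --pt "0 0 0.3 0 -1" --pt "0 0 0.6 0 -1" --pt "0 0 1 0 -1" --pt "0 0 1 0 -1"

```text
time: 18.5
tool_pos: [0.5088, -0.3189, 0.1069]
tool_rot: [3.138, -0.008, -0.244]
contact_force: [-0.5, -1.2, 0.5]
opening: 0.0473
grip_force: 12.0
```

Request:
jog_arm --pt "0.1 0.5 0 0 -1" --pt "0.27 0.964 0 0 -1"

```text
time: 18.7
tool_pos: [0.5275, -0.2397, 0.1019]
tool_rot: [-3.141, 0.001, -0.247]
contact_force: [0.0, -0.1, -0.2]
opening: 0.0478
grip_force: 12.0
```

Request:
jog_arm --pt "0 0.5 0 0 -1" --pt "0 0.964 0 0 -1"

```text
time: 18.9
tool_pos: [0.528, -0.1612, 0.1016]
tool_rot: [-3.141, 0.001, -0.245]
contact_force: [0.5, 0.2, 0.1]
opening: 0.0475
grip_force: 12.0
```

Request:
jog_arm --pt "0 0.5 0 0 -1" --pt "0 0.964 0 0 -1"

```text
time: 19.1
tool_pos: [0.5277, -0.0841, 0.1017]
tool_rot: [-3.142, 0.001, -0.244]
contact_force: [-0.3, 0.2, -0.5]
opening: 0.0474
grip_force: 12.0
```

Request:
jog_arm --pt "0 0.5 0 0 -1" --pt "0 0.964 0 0 -1" --pt "0 0.964 0 0 -1" --pt "0 0.964 0 0 -1" --pt "0 0.964 0 0 -1"

```text
time: 19.6
tool_pos: [0.5283, -0.0096, 0.1019]
tool_rot: [3.141, 0.0, -0.245]
contact_force: [0.1, 0.2, -0.8]
opening: 0.0474
grip_force: 12.0
```

```bash
python3 - <<'E'
from h import *
t=cams.read_camera("top");s=cams.read_camera("side")
blob(t,"blue",(405,205,460,285),"top",.014)
cv2.imwrite("pics/c7.png",cv2.resize(s[160:280,270:430],(640,480)))
E
```

```text
top blue rect c 473.9 -306.6 size 126.6 56.8 ang -13.6 circ [ 473.8 -307.1]
```

View pics/c7.png

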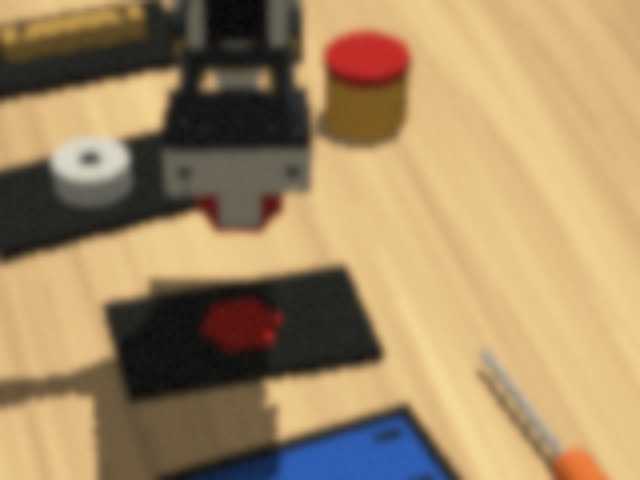

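The spider is held level above the red star and nothing is in the way. Lower it.

Request:
jog_arm --pt "0 0 -0.3 0 -1" --pt "0 0 -0.6 0 -1" --pt "0 0 -0.85 0 -1" --pt "0 0 -0.95 0 -1" --pt "0 0 -1 0 -1" --pt "0 0 -1 0 -1"

```text
time: 20.3
tool_pos: [0.5285, -0.0093, 0.0221]
tool_rot: [3.141, -0.0, -0.245]
contact_force: [0.5, 0.7, -0.9]
opening: 0.0475
grip_force: 12.0
```

Request:
jog_arm --pt "0 0 -0.02 0 -1" --pt "0 0 -0.04 0 -1" --pt "0 0 -0.05 0 -1" --pt "0 0 -0.06 0 -1" --pt "0 0 -0.06 0 -1"

```text
time: 20.8
tool_pos: [0.5286, -0.0088, 0.0182]
tool_rot: [3.141, -0.001, -0.244]
contact_force: [-2.0, -0.1, 6.2]
opening: 0.0476
grip_force: 12.0
```

Request:
jog_arm --pt "0 0 0 0 0.2" --pt "0 0 0 0 0.4" --pt "0 0 0 0 1" --pt "0 0 0 0 1" --pt "0 0 0 0 1" --pt "0 0 0 0 1" --pt "0 0 0.3 0 1" --pt "0 0 0.7 0 1" --pt "0 0 1 0 1"

```text
time: 21.7
tool_pos: [0.5285, -0.0088, 0.0986]
tool_rot: [-3.142, -0.001, -0.245]
contact_force: [0.8, -0.5, 0.3]
opening: 0.0915
grip_force: 0.0
```

Request:
jog_arm --pt "-0.3 -0.5 0 0 1" --pt "-0.685 -0.931 0 0 1"

```text
time: 21.9
tool_pos: [0.4743, -0.0841, 0.0982]
tool_rot: [3.141, -0.004, -0.242]
contact_force: [0.2, -0.5, -0.3]
opening: 0.0917
grip_force: 0.0
```

Request:
jog_arm --pt "0 -0.5 0 0 1" --pt "0 -0.931 0 0 1"

```text
time: 22.1
tool_pos: [0.4727, -0.1593, 0.0976]
tool_rot: [3.141, -0.0, -0.245]
contact_force: [1.0, 0.4, 1.1]
opening: 0.0922
grip_force: 0.0
```

Request:
jog_arm --pt "0 -0.5 0 0 1" --pt "0 -0.931 0 0 1"

```text
time: 22.3
tool_pos: [0.4732, -0.2342, 0.0974]
tool_rot: [3.141, -0.0, -0.245]
contact_force: [0.3, -0.6, -0.6]
opening: 0.0918
grip_force: 0.0
```

Request:
jog_arm --pt "0 -0.5 0 0 1" --pt "0 -0.931 0 0 1" --pt "0 -0.931 0 0 1" --pt "0 -0.931 0 0 1"

```text
time: 22.7
tool_pos: [0.473, -0.3069, 0.0968]
tool_rot: [-3.141, 0.001, -0.246]
contact_force: [0.3, 1.3, -0.3]
opening: 0.0918
grip_force: 0.0
```

```bash
python3 - <<'E'
from h import *
t=cams.read_camera("top");s=cams.read_camera("side")
blob(t,"wht",(190,225,245,280),"top",.03)
blob(t,"red",(265,195,318,255),"top",.03)
blob(t,"yel",(110,205,157,285),"top",.026)
cv2.imwrite("pics/c8.png",cv2.resize(s[140:320,240:480],(640,480)))
E
```

```text
top wht rect c 471.1 150.8 size 47.1 46.9 ang -45.5 circ [471.1 149.9]
top red rect c 527.7 -9.1 size 48.2 43.9 ang -17.4 circ [527.7  -8.9]
top yel rect c 492.0 319.1 size 101.9 22.4 ang 1.3 circ [492.1 316.1]
```

View pics/c8.png

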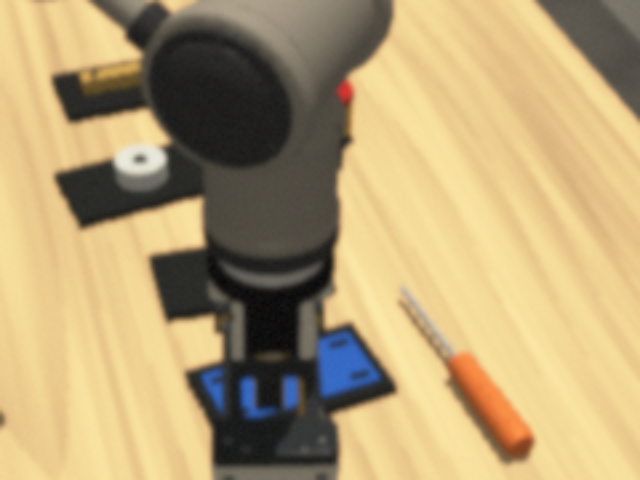

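All three parts are on their pads: the spider at (528,-9) and the pulley at (471,151) by the masks. Now grip the plate.

Request:
jog_arm --pt "0.01 0 -0.4 0 1" --pt "0.01 0 -0.8 0 1" --pt "0.01 0 -1 0 1" --pt "0.01 0 -1 0 1" --pt "0.01 0 -1 0 1" --squeeze 35

```text
time: 23.3
tool_pos: [0.4747, -0.3059, 0.0177]
tool_rot: [3.142, -0.0, -0.243]
contact_force: [0.2, -0.1, 0.2]
opening: 0.0916
grip_force: 0.0
```

Request:
jog_arm --pt "0 0 -0.08 0 1" --pt "0 0 -0.14 0 1" --pt "0 0 -0.14 0 1" --pt "0 0 -0.14 0 0.5" --pt "0 0 -0.14 0 0" --pt "0 0 -0.14 0 -1" --pt "0 0 -0.14 0 -1" --pt "0 0 -0.14 0 -1" --pt "0 0 -0.14 0 -1" --pt "0 0 -0.14 0 -1"

```text
time: 24.3
tool_pos: [0.4743, -0.3069, 0.0061]
tool_rot: [3.141, -0.0, -0.245]
contact_force: [0.4, -1.1, 1.0]
opening: 0.0594
grip_force: 35.0
```

Request:
jog_arm --pt "0 0 0.1 0 -1" --pt "0 0 0.3 0 -1" --pt "0 0 0.6 0 -1" --pt "0 0 1 0 -1" --pt "0 0 1 0 -1"

```text
time: 24.8
tool_pos: [0.4762, -0.3082, 0.09]
tool_rot: [3.138, -0.007, -0.244]
contact_force: [0.3, -0.7, -2.6]
opening: 0.0596
grip_force: 35.0
```

Request:
jog_arm --pt "0.2 0.3 0 0.08 -1" --pt "0.5 0.7 0 0.16 -1" --pt "0.72 0.987 0 0.243 -1" --pt "0.72 0.987 0 0.243 -1"

```text
time: 25.2
tool_pos: [0.5329, -0.2242, 0.0846]
tool_rot: [-3.139, 0.001, 0.144]
contact_force: [0.5, -0.0, -2.9]
opening: 0.0594
grip_force: 35.0
```

Request:
jog_arm --pt "0 0.4 0 0 -1" --pt "0 0.8 0 0 -1" --pt "0 0.987 0 0 -1" --pt "0 0.987 0 0 -1" --pt "0 0.987 0 0 -1"

```text
time: 25.7
tool_pos: [0.5318, -0.1494, 0.0857]
tool_rot: [3.141, 0.0, 0.137]
contact_force: [0.9, 0.0, -3.5]
opening: 0.0591
grip_force: 35.0
```

```bash
python3 - <<'E'
from h import *
s=cams.read_camera("side")
o=readout.observe();print(o["tool_pos"],o["tool_rot"])
cv2.imwrite("pics/c9.png",cv2.resize(s[200:350,270:470],(640,480)))
E
```

```text
[ 0.5318715  -0.14988242  0.0858122 ] [3.14093221e+00 2.79885352e-05 1.36371829e-01]
```

View pics/c9.png

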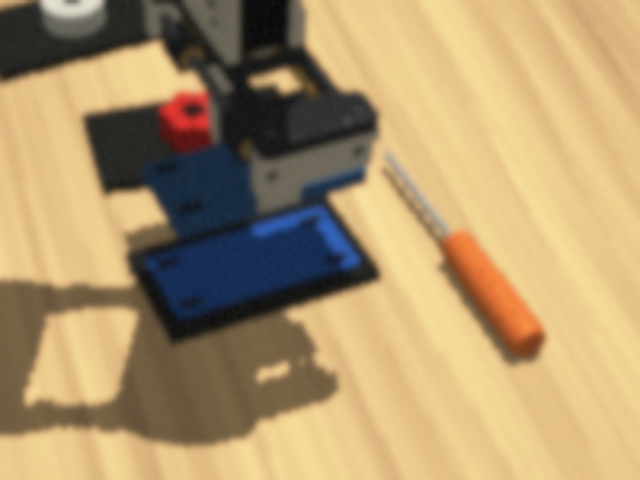

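The plate is level and parallel to its outline, clear of the screwdriver. Lower it.

Request:
jog_arm --pt "0 0 -0.3 0 -1" --pt "0 0 -0.6 0 -1" --pt "0 0 -0.75 0 -1" --pt "0 0 -0.82 0 -1" --pt "0 0 -0.84 0 -1" --pt "0 0 -0.84 0 -1"

```text
time: 26.35
tool_pos: [0.5323, -0.1493, 0.0193]
tool_rot: [3.141, -0.001, 0.137]
contact_force: [0.7, 0.9, -3.1]
opening: 0.0592
grip_force: 35.0
```

Request:
jog_arm --pt "0 0 -0.015 0 -1" --pt "0 0 -0.03 0 -1" --pt "0 0 -0.04 0 -1" --pt "0 0 -0.04 0 -1"

```text
time: 26.75
tool_pos: [0.5321, -0.1488, 0.0161]
tool_rot: [3.141, -0.001, 0.137]
contact_force: [-0.9, -0.2, 0.1]
opening: 0.0594
grip_force: 35.0
```

Touching (the load has gone to the pad). Release, rise and move aside.

Request:
jog_arm --pt "0 0 -0.005 0 -1" --pt "0 0 -0.005 0 0.5" --pt "0 0 -0.005 0 0.7" --pt "0 0 -0.005 0 0.7" --pt "0 0 -0.005 0 0.7" --pt "0 0 -0.005 0 0.7" --pt "0 0 0.3 0 0.7" --pt "0 0 0.6 0 0.7" --pt "0 0 1 0 0.7" --pt "0 0 1 0 0.7"

```text
time: 27.75
tool_pos: [0.5343, -0.1498, 0.0996]
tool_rot: [3.137, -0.007, 0.137]
contact_force: [0.7, -0.3, 0.8]
opening: 0.0779
grip_force: 0.0
```

Request:
jog_arm --pt "-0.5 -0.5 0.5 0 0.7" --pt "-1 -1 1 0 0.7" --pt "-1 -1 1 0 0.7" --pt "-1 -1 1 0 0.7"

```text
time: 28.15
tool_pos: [0.451, -0.2319, 0.1781]
tool_rot: [3.137, -0.003, 0.134]
contact_force: [0.8, 0.3, 0.6]
opening: 0.0784
grip_force: 0.0
```

Request:
jog_arm --pt "-0.2 -0.5 0 0 0.7" --pt "-0.2 -1 0 0 0.7" --pt "-0.2 -1 0 0 0.7"

```text
time: 28.45
tool_pos: [0.4357, -0.3123, 0.1745]
tool_rot: [3.14, 0.0, 0.134]
contact_force: [0.9, -0.3, 0.2]
opening: 0.0783
grip_force: 0.0
```

Request:
jog_arm --pt "0 -0.5 0 0 0.7" --pt "0 -1 0 0 0.7" --pt "0 -1 0 0 0.7" --pt "0 -1 0 0 0.7" --pt "0 -1 0 0 0.7"

```text
time: 28.95
tool_pos: [0.436, -0.3871, 0.1747]
tool_rot: [-3.14, 0.001, 0.138]
contact_force: [0.9, 1.3, -0.5]
opening: 0.0781
grip_force: 0.0
```

```bash
python3 - <<'E'
from h import *
t=cams.read_camera("top");s=cams.read_camera("side")
blob(t,"yel",(110,205,157,285),"top",.026)
blob(t,"wht",(190,225,245,280),"top",.03)
blob(t,"red",(265,195,318,255),"top",.03)
blob(t,"blue",(330,180,385,265),"top",.024)
blob(t,"red",(170,140,215,180),"top",.05)
cv2.imwrite("pics/c10.png",cv2.resize(np.vstack([t[130:300,90:430],s[140:310,200:540]]),(600,600)))
E
```

```text
top yel rect c 490.4 312.4 size 167.2 94.3 ang 1.0 circ [490.4 312.4]
top wht rect c 471.1 150.8 size 47.1 46.9 ang -45.5 circ [471.1 150. ]
top red rect c 527.7 -9.1 size 48.2 43.9 ang -17.4 circ [527.7  -8.9]
top blue rect c 532.5 -148.5 size 131.9 61.5 ang 8.0 circ [ 532.3 -147.9]
top red rect c 662.9 188.4 size 55.5 53.3 ang 0.2 circ [663.1 188.5]
```

View pics/c10.png

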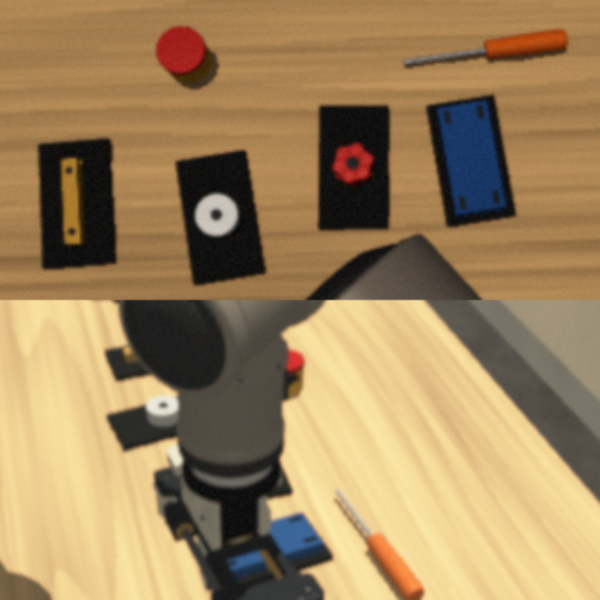

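All four parts lie centred on their own outlines, and the tin and screwdriver are unmoved. Handing in.

```bash
python3 -c "
from h import *
print(ticket.hand_in())"
```

```text
the job is handed in; nothing more can be done
None
```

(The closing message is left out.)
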